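# Shut the soap box and snap its clip home

## Robot

A 6-joint arm with a two-finger parallel gripper is mounted at the origin on the work surface. World frame = base frame: x ahead of the robot, y to its left, z up, the work surface at z = 0. Lengths are in mm, angles in rad, forces in N, time in s.
With the tool pointing down it reaches from about 300 to 875 mm from the base axis. Payload 6.4 kg.
Tool frame: the origin (TCP) lies on the front face of the gripper's body, between the roots of the fingers; the fingertips stand 73 mm ahead of it and the grasp point (between the pads) lies hold_point_z ahead of it (hold_point_z is the distance from the TCP to the grasp point, in mm); y points along the fingers, z is the direction in which the jaws open and shut, and the axes are right-handed (so a half turn about y gives the same grasp; the last joint's range is limited). The gripper opens to 85 mm and grips with 20 to 120 N. Pads are 22 mm wide; open, the fingers measure 114 mm over their backs; the gripper's body (76 mm by 85 mm) begins 54 mm behind the grasp point. The pads swing forward as they close: fully open they stand 13 mm farther back than shut.
Start: joints at [1.053, 0.181, 1.607, -0, 1.354, -0.206], TCP at [176.383, 547.294, 303.888] pointing down, gripper open.
Joint ranges: [-2.99, 2.99], [-0.89, 2.07], [0.3, 2.58], [-1.14, 4.28], [0, 2.63], [-3.12, 3.12]. Speed limits (rad/s): [2.57, 2.57, 3.01, 3.14, 3.14, 3.14].

## Interface

Orientations are given as a unit quaternion [x, y, z, w].
In Python, from rig import sense, snapshot, close_job, hold_point_z gives the robot as it stands. The module is installed in compiled form; this text tells all that it offers.
- The arm moves only by the shell command python3 -m crank 'ROWS'. ROWS is JSON, a list that holds one entry, the list of rows, each a list of 5 numbers: the finger opening in cm, from 0 to 8.54, then the shift along the tool's x, y, z in cm, then the turn about the tool's y in degrees. A call has exactly 8 rows; each row is the pose to reach, as a shift and turn from the pose measured when the call began, along the tool's axes at that moment; what a row does not reach only later rows make up. A row lasts 1/8 s, in which the tool goes at most 62.5 mm and 10.7 degrees, less where a joint would pass 70% of its speed; a pose out of reach is approached as far as the arm can. A call with a gripper value outside its range is refused whole. The fingers move at their own pace and stop on an object; the grip force is fixed at half the most. Time passes only in rows, so rows that repeat a pose let the fingers close, or fill a call up. It gives the time, the measured TCP pose, the force and the opening at its end, in the units of the state.
- sense(): the state, without advancing time (a new reading comes with each control period).
- snapshot(name): name is "side" or "top" or "wrist"; returns a dict with "color" (420x560x3 uint8, red, green, blue), "z_map" (420x560 float32, mm along the optical axis (not along the pixel's ray), 0 where there is no reading), "fx", "fy", "cx", "cy" (pixels), "dist_coeffs" ([k1, k2, p1, p2, k3] as OpenCV has them; the pictures are not rectified), "R" (3x3) and "t" (3): a world point X has camera coordinates R X + t; the wrist camera has in their place "tool_from_camera" (4x4, takes a point from camera to tool coordinates, whose origin is the TCP and whose axes are the tool frame's). Camera axes: x right, y down, z forward; pixel columns grow to the right and rows downward; lengths in mm; the calibration is good to about 2 mm. A picture is of the moment at which its call begins: read the wrist's pose just before it.
- close_job(): hands the job in, once; it reports no verdict.
The state is a dict: "t": time; "q": joint angles; "qvel": joint speeds; "joint_torque": joint torques, N m; "tcp_pos": TCP position; "eef_rot": TCP orientation; "ft_force": force on the tool from outside, world axes, zero at the start; "moment": the same for the moment, N m; "gripper_width": finger opening in mm.
Only numpy, scipy, OpenCV 4.12 (cv2) and the standard library are available. Lean on these libraries where they do the work, as an engineer would, in place of code of your own. Each camera call takes 0.05 s, during which the arm holds its last target.

## Task

The clear soap box on the ledge has been left open. Push its lid over and right down with the fingertips, then push the clip on the lid's front edge down and in against the front of the box until it snaps home. Only push: do not lift, tip or shove the box from its place, and leave the other things on the ledge where they are.

Things in the scene. Friction and masses are not known exactly. Their poses are not given: they have to be found in the camera images.
- soapbox: Clear acrylic soap box holding two bars of household soap; it stands loose on the surface, about 0.85 kg in all, and slides if pushed sideways with more than about 4 N. Body 115 mm front to back (x), 165 mm wide (y), 62 mm high, walls 4 mm; with the lid shut its top is 68 mm high. Origin: centre of the underside, at table height. Its own x axis points from the front (clip side, more or less towards the robot) to the back (hinge side), y along its width, z up.
- lid (a joint): Angle of the box's hinged lid, rad: 0 = shut flat on the box, about 1.57 = standing upright, up to 1.95 = leaning back. It starts between 1.2 and 1.8. The stiff hinge keeps the lid wherever it is left; about 1 to 2 N near the front edge moves it.
- lid_hinge (a point): Middle of the lid's hinge line, on the box's back top edge: 57.5 mm behind the box's centre (box +x), 62 mm up. The hinge line runs along the box's y. The orientation given is the lid's own: x points from the lid's front edge to the hinge, z out of the lid's top face.
- lid_front (a point): Middle of the lid's front (free) edge, on the lid's top (outer) face; the lid is a clear pane about 6 mm thick, 118 mm from hinge to front edge and 169 mm wide, its top face 6 mm above the hinge line in the lid's own z. The edge moves on an arc about the hinge line. Orientation as the lid.
- clip (a joint): Angle through which the clip has been pushed, rad: 0 = sticking out from the lid's front edge nearly in line with the lid, as it starts; 1.5 = fastened, at right angles to the lid, so hanging straight down the front wall when the lid is shut (stop). Its over-centre hinge spring holds it open at 0; pushing it round takes up to about 1.5 N at its free edge, and let go before about 1.2 rad it springs back; past 1.2 rad it snaps to 1.5 by itself and stays.
- clip_hinge (a point): Middle of the clip's hinge line, along the box's y, 4.5 mm in front of the lid's front edge and 2 mm above the lid hinge in the lid's own z; with the lid shut it is 65 mm in front of the box's centre (box -x) and 64 mm up. The orientation given is the clip's own: z points from the clip's free edge to its hinge, -x out of its outer face.
- clip_edge (a point): Middle of the clip's outer face close to its free edge. The clip is a white plastic flap 56 mm wide (box y), 34 mm from hinge line to free edge, in the middle of the lid's front edge; its outer face lies 7 mm out from the hinge line (clip -x), and this point 32 mm from the hinge line. Fastened, it is 72 mm in front of the box's centre and 32 mm up. Orientation as the clip.
- carousel_base: Grey plastic turntable base, 144 mm across, of the peg carousel: a 220 mm tall white post with six arms reaching 95 mm out, a wooden peg on each. Loose; origin at the centre of its underside. Leave alone.
- carousel_arm (a point): End of one arm of the peg carousel, 90 mm from its post, 192 mm up. The carousel turns easily; do not turn it.
- saucer: White ceramic saucer, 110 mm across, 17 mm high, beside the box on its +y side. Origin: centre of its underside. Leave alone.
- brush: Yellow-handled scrubbing brush lying on its bristles behind the box, 215 mm long, 52 mm wide, 40 mm high; origin near its middle at table height, head on its +x side. Leave alone.
- paddle: Wooden clothes paddle lying flat, 350 mm long, 86 mm wide, 16 mm high; origin at its middle, blade on its +x side. Leave alone.
- mug: Blue mug, 80 mm across and 80 mm high. Origin: centre of its underside. Leave alone.
- spray: Spray bottle, 72 mm across and 190 mm high. Origin: centre of its underside. Leave alone.
- peg_a: Wooden clothes peg lying on the surface beside the box on its -y side, 72 x 16 x 10 mm. Origin: centre of its underside. Leave alone.
- peg_b: Wooden clothes peg lying on the surface in front of the box, 72 x 16 x 10 mm. Origin: centre of its underside. Leave alone.
Not all that is in view belongs to the job. Of the things like the soapbox, leave any that is yellow; of the rest the larger one is meant.

How it is judged:
By the outcome, as a careful person would: the job done as asked, in the order asked, and still so for the second after the job is handed in, with the robot touching nothing.
It also fails if it takes over 48 s, if anything falls off the work surface, if the arm or the gripper's body presses on something with over 40 N, if the wrist force passes 120 N, or if a joint passes its speed limit or range.

## Working session

There is one attempt and no reset: what is moved stays moved. The work goes in short steps, Python scripts to look and compute and a shell command to move; the robot and the scene stay as the last step left them, time stands still between calls to the robot, and variables do not carry over. Pictures are saved under pics/ and viewed, and the job is handed in when it is done.

```bash
mkdir -p pics
python3 - <<'E'
from rig import sense,snapshot,hold_point_z
import cv2
s=sense();print(s,hold_point_z)
for n in("side","top","wrist"):
    d=snapshot(n);cv2.imwrite(f"pics/{n}0.png",d["color"][:,:,::-1])
    print(n,d["fx"],d["fy"],d["cx"],d["cy"],d["dist_coeffs"],d.get("R"),d.get("t"),d.get("tool_from_camera"))
E
```

```text
{'t': 0.0, 'q': array([ 1.05268440e+00,  1.81556535e-01,  1.60803737e+00, -8.50153917e-06,
        1.35379822e+00, -2.06308927e-01]), 'qvel': array([-0.00055176, -0.00047224, -0.00142466, -0.00107586,  0.00055791,
        0.00021559]), 'joint_torque': array([-1.69969815e-03, -4.44874299e+01, -3.51335299e+01, -4.39744817e-04,
        9.05485213e-03, -2.12524935e-05]), 'tcp_pos': array([176.16301001, 546.88672078, 302.96113914]), 'eef_rot': array([ 0.69912675, -0.11001499,  0.10956961, -0.69793481]), 'ft_force': array([ 0.16447412,  0.6795419 , -0.1669695 ]), 'moment': array([ 0.00774185,  0.05798167, -0.01236169]), 'gripper_width': 85.32240559876259} 53.900000000000006
side 379.0460184031601 379.0460184031601 281.01180976740807 209.57864871666104 [-0.0188351  0.         0.         0.         0.       ] [[ 0.82105305 -0.57081217  0.00673553]
 [-0.40470424 -0.59036472 -0.69834374]
 [ 0.40259952  0.57065135 -0.71573086]] [-450.19140689  330.17363444  976.03677064] None
top 404.7571555086923 404.7571555086923 275.4191750821612 208.72457359881582 [-0.10811722  0.          0.          0.          0.        ] [[-0.00638052 -0.99983356 -0.01709215]
 [-0.99658357  0.00776541 -0.08222457]
 [ 0.08234361  0.01650912 -0.99646725]] [  10.64525194  537.19400294 1330.46919903] None
wrist 352.8833768702838 352.8833768702838 281.1143273885058 215.64093142939254 [0.00311117 0.         0.         0.         0.        ] None None [[ 3.15803006e-04  9.56646663e-01  2.91250860e-01 -7.49517063e+01]
 [ 2.38576049e-05 -2.91250881e-01  9.56646708e-01 -7.05978352e+01]
 [ 9.99999950e-01 -2.95163359e-04 -1.14801202e-04 -2.89686537e-01]
 [ 0.00000000e+00  0.00000000e+00  0.00000000e+00  1.00000000e+00]]
```

View pics/side0.png

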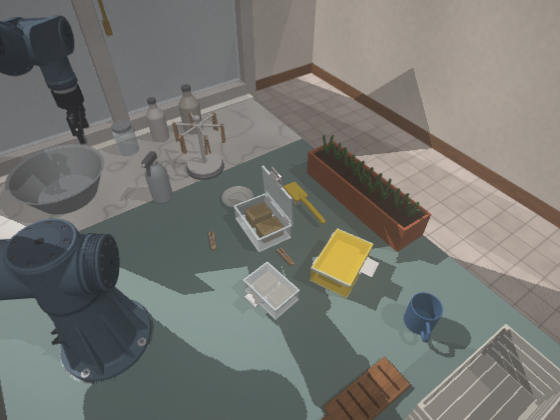

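View pics/top0.png

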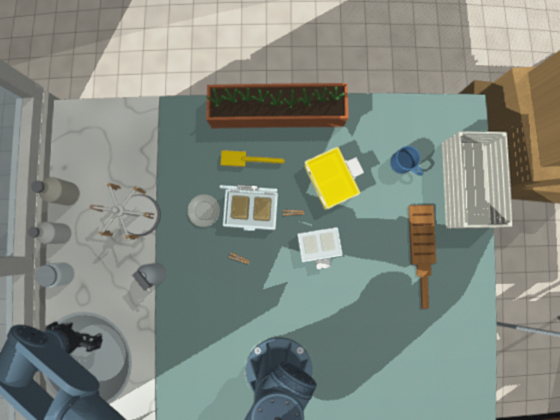

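View pics/wrist0.png

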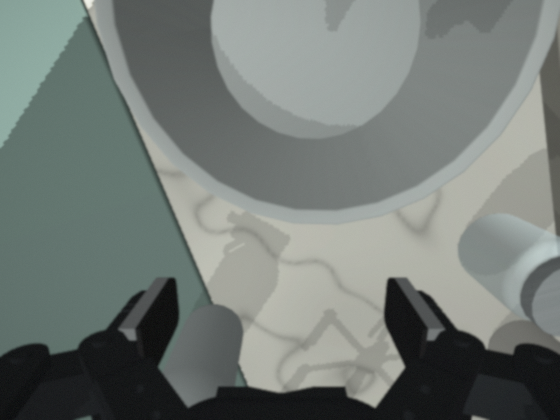

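Run:
```python
import cv2,numpy as np
a=cv2.imread("pics/top0.png")[165:255,180:300];b=cv2.imread("pics/side0.png")[160:260,210:330]
cv2.imwrite("pics/crop_top.png",cv2.resize(a,None,fx=6,fy=6,interpolation=cv2.INTER_CUBIC))
cv2.imwrite("pics/crop_side.png",cv2.resize(b,None,fx=6,fy=6,interpolation=cv2.INTER_CUBIC))
from scipy.spatial.transform import Rotation as R
from rig import sense
print(R.from_quat(sense()["eef_rot"]).as_matrix().round(3))
```

```text
[[ 0.952 -0.001  0.307]
 [-0.307 -0.001  0.952]
 [-0.    -1.    -0.001]]
```

View pics/crop_top.png

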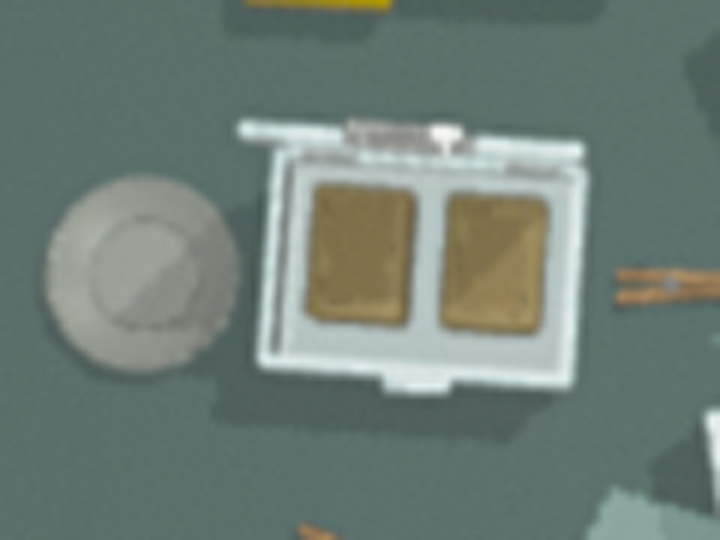

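View pics/crop_side.png

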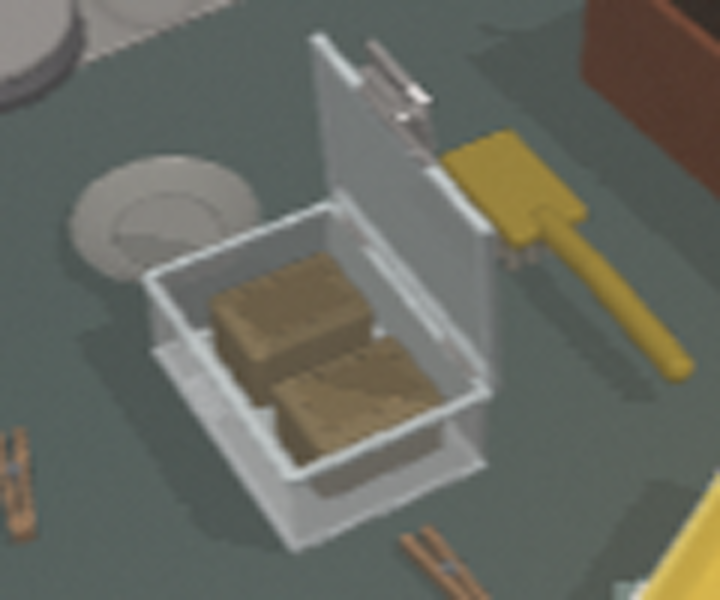

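```bash
cat > h.py <<'E'
import cv2,numpy as np
from rig import snapshot,sense
def cam(n):
    d=snapshot(n);return d
def und(d,p):
    K=np.array([[d["fx"],0,d["cx"]],[0,d["fy"],d["cy"]],[0,0,1]])
    return cv2.undistortPoints(np.array(p,float).reshape(-1,1,2),K,np.array(d["dist_coeffs"])).reshape(-1,2)
def tri(ds,pt,ps,pp):
    A=np.hstack([ds["R"],np.array(ds["t"]).reshape(3,1)]);B=np.hstack([pt["R"],np.array(pt["t"]).reshape(3,1)])
    X=cv2.triangulatePoints(A,B,und(ds,ps).T,und(pt,pp).T);return (X[:3]/X[3]).T
def ray(d,p,z):
    u=und(d,p);R=d["R"];c=-R.T@np.array(d["t"]);o=[]
    for a in u:
        v=R.T@np.array([a[0],a[1],1]);o.append(c+v*(z-c[2])/v[2])
    return np.array(o)
E
python3 - <<'E'
from h import *
np.set_printoptions(precision=1,suppress=True)
s=cam("side");t=cam("top")
S=np.array([(150,275),(295,475),(487,390),(335,203),(318,38),(490,230)])/6+[210-.4,160-.4]
T=np.array([(262,365),(573,384),(580,172),(282,155),(242,128),(580,150)])/6+[180-.4,165-.4]
X=tri(s,t,S,T);print(X)
print(ray(t,T[:4],62));print(ray(s,S[:4],62))
print("clip tri",tri(s,t,np.array([(370,42),(428,97)])/6+[209.6,159.6],np.array([(347,128),(462,128)])/6+[179.6,164.6]))
E
```

```text
[[483.2 174.3  64.3]
 [470.6   6.7  70.8]
 [584.9   2.5  65.4]
 [596.4 164.   65.3]
 [593.8 168.8 180.9]
 [581.7   0.8 182.4]]
[[480.9 175.8  62. ]
 [469.5   7.6  62. ]
 [584.4   3.1  62. ]
 [595.2 165.4  62. ]]
[[486.5 175.2  62. ]
 [475.6  12.4  62. ]
 [587.6   4.5  62. ]
 [599.9 166.2  62. ]]
clip tri [[588.3 112.  219. ]
 [586.2  57.1 223.4]]
```

Candidates in the top view: the clear box with the brown soaps at (250,207), a smaller closed clear box at (320,243), and a yellow box at (332,180). I choose the box at (250,207), and the crops confirm it. It is the larger, is not yellow, and has its lid standing about upright with the clip up at the top. First I raise the arm and move over for a wrist view.

```bash
python3 -m crank '[[[8.5,0,-6,0,0],[8.5,2,-10,-2,0],[8.5,7,-10,-5,-7],[8.5,12,-10,-8,-14],[8.5,17,-10,-11,-14],[8.5,22,-10,-14,-14],[8.5,27,-10,-17,-14],[8.5,32,-10,-20,-14]]]'
```

```text
t: 1.25
tcp_pos: [420.4, 257.1, 403.7]
eef_rot: [0.707, -0.024, 0.024, -0.707]
ft_force: [0.8, -0.3, 0.3]
gripper_width: 85.0
```

```bash
python3 -m crank '[[[8.5,4,0,-4,0],[8.5,8,0,-8,0],[8.5,11,0,-12,0],[8.5,15,0,-15.7,0],[8.5,15,0,-15.7,0],[8.5,15,0,-15.7,0],[8.5,15,0,-15.7,0],[8.5,15,0,-15.7,0]]]'
python3 - <<'E'
from h import *
s=sense();d=snapshot("wrist");print(s["tcp_pos"],s["eef_rot"])
cv2.imwrite("pics/wrist1.png",d["color"][:,:,::-1])
np.savez("w1.npz",p=s["tcp_pos"],q=s["eef_rot"],**{k:d[k] for k in("z_map","color","tool_from_camera","dist_coeffs","fx","fy","cx","cy")})
E
```

```text
t: 2.25
tcp_pos: [559.0, 91.4, 404.1]
eef_rot: [0.707, -0.023, 0.023, -0.707]
ft_force: [-0.6, 0.5, -0.0]
gripper_width: 85.4
[558.97233219  91.370494   404.13606882] [ 0.70685383 -0.02303294  0.02346767 -0.70659494]
```

View pics/wrist1.png

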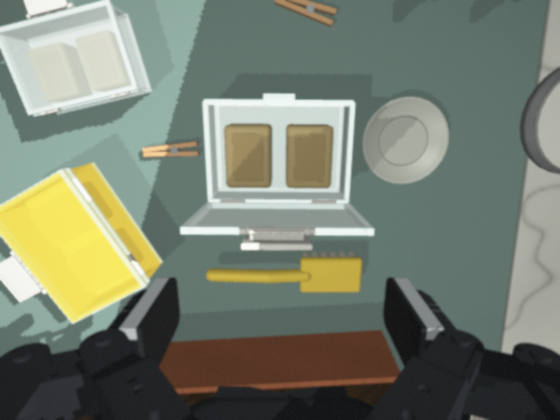

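The wrist view shows the box rim at about (203..355, 101..202). The lid's free edge is at row 232, the clip at (241..312, 246), and the brush behind at row 275.

```bash
cat >> h.py <<'E'
from scipy.spatial.transform import Rotation as Ro
def wcam(p,q,d):
    M=np.eye(4);M[:3,:3]=Ro.from_quat(q).as_matrix();M[:3,3]=p
    C=np.linalg.inv(M@np.array(d["tool_from_camera"]))
    e={k:d[k] for k in("fx","fy","cx","cy","dist_coeffs")};e["R"]=C[:3,:3];e["t"]=C[:3,3];return e
E
python3 - <<'E'
from h import *
np.set_printoptions(precision=1,suppress=True)
w=np.load("w1.npz");c=wcam(w["p"],w["q"],w)
F=[(203,101),(355,101),(352,202),(207,202)]
print("rim62",ray(c,F,62))
L=[(181,232),(373,232)];print("lid180",ray(c,L,180))
t=cam("top")
S=np.array([(573,384),(262,365)])/6+[179.6,164.6]
print("rim tri",tri(c,t,F[:2],S))
S=np.array([(580,150),(242,128)])/6+[179.6,164.6]
print("lid tri",tri(c,t,L,S))
print("clip", tri(c,t,[(241,246),(312,246)],np.array([(462,128),(347,128)])/6+[179.6,164.6]))
print("brush", ray(c,[(250,290)],40), "carousel",ray(t,[(115,212)],190),"pegb",ray(t,[(239,258)],5))
im=w["color"][:,:,::-1][85:265,170:390];cv2.imwrite("pics/w1c.png",cv2.resize(im,None,fx=3.5,fy=3.3,interpolation=cv2.INTER_CUBIC))
E
```

```text
rim62 [[471.    9.9  62. ]
 [482.2 178.6  62. ]
 [598.2 174.4  62. ]
 [586.6  -0.4  62. ]]
lid180 [[583.1   0.7 180. ]
 [594.3 170.4 180. ]]
rim tri [[470.3   7.7  50.7]
 [481.2 174.3  78.5]]
lid tri [[581.2   1.7 183.8]
 [592.8 168.8 184.4]]
clip [[587.9  57.4 211.2]
 [587.5 112.7 220.3]]
brush [[720.4  37.6  40. ]] carousel [[517.3 485.  190. ]] pegb [[373.3 130.7   5. ]]
```

View pics/w1c.png

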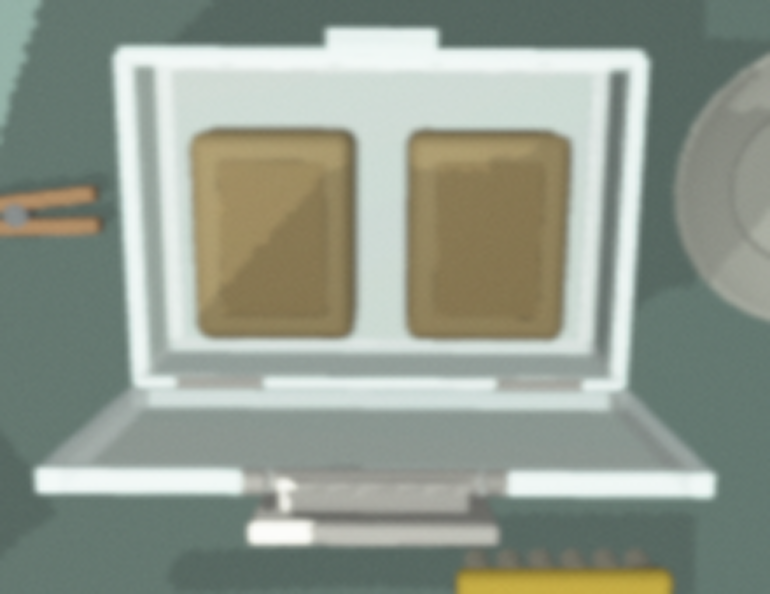

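Measurements agree across views. The hinge middle is at about (591, 86, 62), the box yaw is about -3.8° (the tool is aligned with it), and the lid is at about 1.52 rad. Next I go behind the lid with open fingers that straddle the clip.

```bash
python3 -m crank '[[[8.5,4,0,-0.3,0],[8.5,7.5,0,-0.3,0],[8.5,7.5,4,-0.3,0],[8.5,7.5,8,-0.3,0],[8.5,7.5,12,-0.3,0],[8.5,7.5,15,-0.3,0],[8.5,7.5,16.5,-0.3,0],[8.5,7.5,16.5,-0.3,0]]]'
python3 - <<'E'
from h import *
np.set_printoptions(precision=1,suppress=True)
s=sense();d=snapshot("side");print(s["tcp_pos"],s["ft_force"])
cv2.imwrite("pics/side2.png",cv2.resize(d["color"][100:260,190:390,::-1],None,fx=4,fy=3.75,interpolation=cv2.INTER_CUBIC))
cv2.imwrite("pics/wrist2.png",snapshot("wrist")["color"][:,:,::-1])
E
```

```text
t: 3.35
tcp_pos: [633.5, 83.3, 238.4]
eef_rot: [0.707, -0.024, 0.023, -0.707]
ft_force: [-0.4, -0.1, 0.2]
gripper_width: 85.2
[633.5  83.3 238.4] [-0.4 -0.1  0.2]
```

View pics/side2.png

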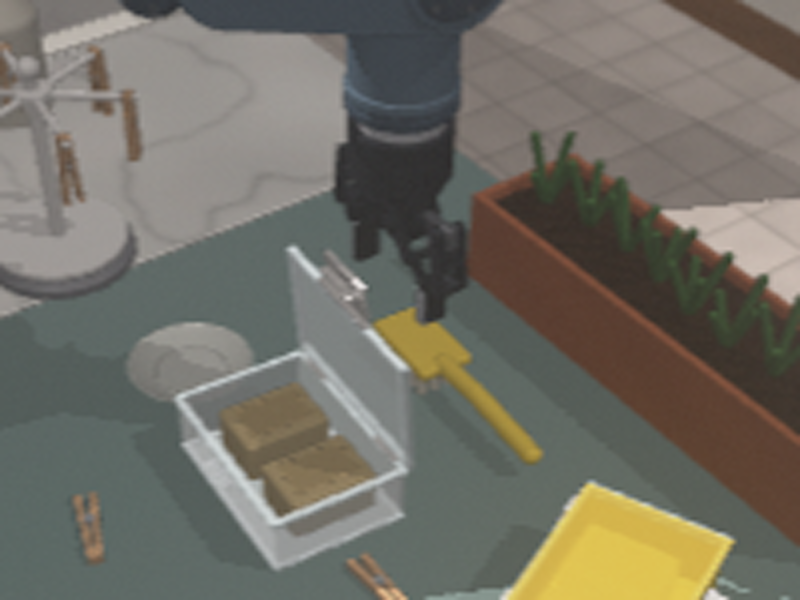

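View pics/wrist2.png

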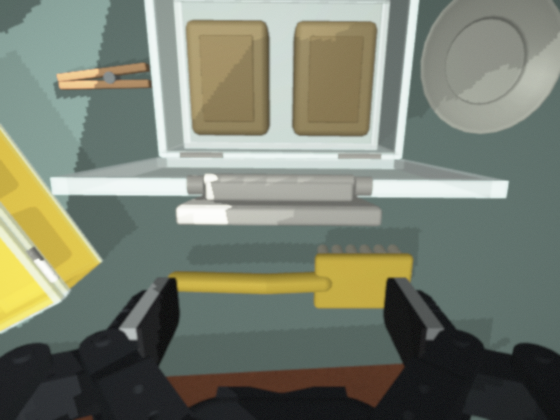

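Run:
```python
from h import *
np.set_printoptions(precision=1,suppress=True)
s=sense();d=snapshot("side");M=Ro.from_quat(s["eef_rot"]).as_matrix()
for L in (60,73):
  P=np.array([s["tcp_pos"]+M@np.array([a,L,b]) for a in(-11,11) for b in(-42.5,-57,42.5,57)])
  K=np.array([[d["fx"],0,d["cx"]],[0,d["fy"],d["cy"]],[0,0,1]])
  p=cv2.projectPoints(P,cv2.Rodrigues(d["R"])[0],np.array(d["t"]),K,np.array(d["dist_coeffs"]))[0].reshape(-1,2)
  print(L,(p-[190,100])*[4,3.75])
```

```text
60 [[414.5 319.8]
 [425.  330.5]
 [355.6 260.3]
 [346.  250.7]
 [439.4 310.3]
 [450.1 320.9]
 [379.8 251.6]
 [370.2 242.1]]
73 [[414.  332. ]
 [424.5 342.7]
 [355.6 272.4]
 [346.1 262.8]
 [438.7 322.5]
 [449.3 333. ]
 [379.7 263.7]
 [370.1 254.2]]
```

Fingertips project as expected with tips about 60 mm ahead of the TCP, so they are at z≈178. Now I drop slightly and push the lid along its arc.

```bash
python3 -m crank '[[[8.5,0,0.9,0,0],[8.5,-1.8,0.95,0,0],[8.5,-2.9,1.0,0,0],[8.5,-4.4,1.1,0,0],[8.5,-5.4,1.3,0,0],[8.5,-6.4,1.5,0,0],[8.5,-7.4,1.9,0,0],[8.5,-8.4,2.4,0,0]]]'
python3 - <<'E'
from h import *
s=sense();d=snapshot("side");print(s["tcp_pos"],s["ft_force"])
cv2.imwrite("pics/side3.png",cv2.resize(d["color"][100:260,190:390,::-1],None,fx=4,fy=3.75,interpolation=cv2.INTER_CUBIC))
E
```

```text
t: 4.5
tcp_pos: [550.5, 88.7, 216.5]
eef_rot: [0.707, -0.022, 0.025, -0.707]
ft_force: [-0.0, 0.4, 0.4]
gripper_width: 85.0
[550.49715601  88.69209374 216.50225794] [-0.0092394   0.44435433  0.39398354]
```

View pics/side3.png

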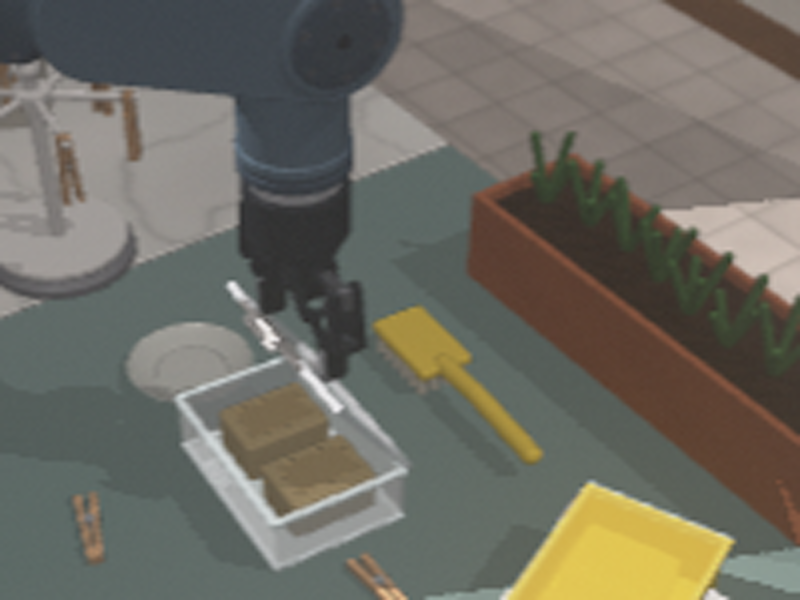

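```bash
python3 -m crank '[[[8.5,-1.0,0.8,0,0],[8.5,-1.8,1.4,0,0],[8.5,-2.6,2.2,0,0],[8.5,-3.3,3.0,0,0],[8.5,-3.9,3.8,0,0],[8.5,-4.4,4.8,0,0],[8.5,-4.8,5.7,0,0],[8.5,-5.1,6.6,0,0]]]'
python3 - <<'E'
from h import *
s=sense();d=snapshot("side");print(s["tcp_pos"],s["ft_force"])
cv2.imwrite("pics/side4.png",cv2.resize(d["color"][100:260,190:390,::-1],None,fx=4,fy=3.75,interpolation=cv2.INTER_CUBIC))
cv2.imwrite("pics/wrist4.png",snapshot("wrist")["color"][:,:,::-1])
E
```

```text
t: 5.55
tcp_pos: [497.8, 92.3, 148.6]
eef_rot: [0.707, -0.023, 0.023, -0.707]
ft_force: [0.1, -0.3, 0.8]
gripper_width: 84.7
[497.83017919  92.26054405 148.64152846] [ 0.10435767 -0.34473829  0.782178  ]
```

View pics/side4.png

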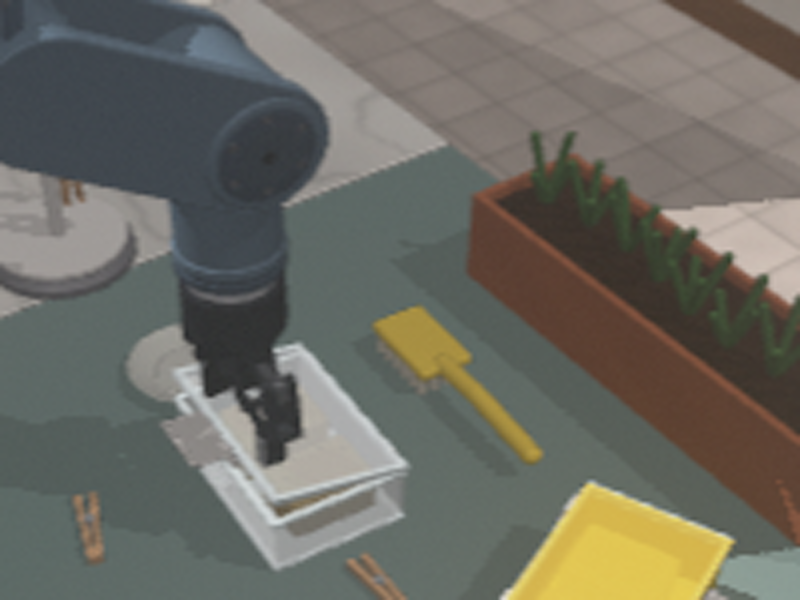

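View pics/wrist4.png

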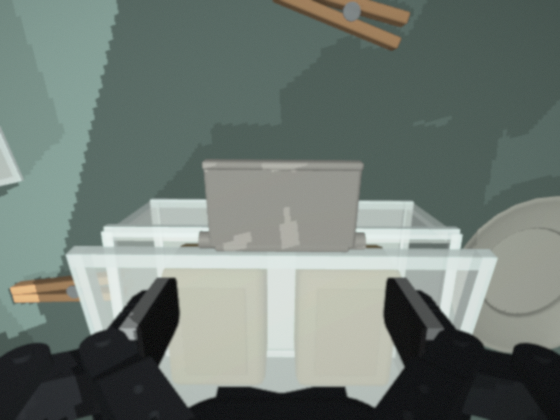

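```bash
python3 -m crank '[[[8.5,-0.1,0.6,0,0],[8.5,-0.15,1.1,0,0],[8.5,-0.2,1.5,0,0],[8.5,-0.2,1.8,0,0],[8.5,-0.2,1.9,0,0],[8.5,-0.2,2.0,0,0],[8.5,-0.2,2.1,0,0],[8.5,-0.2,2.1,0,0]]]'
python3 - <<'E'
from h import *
s=sense();d=snapshot("side");print(s["tcp_pos"],s["ft_force"])
cv2.imwrite("pics/side5.png",cv2.resize(d["color"][160:260,220:320,::-1],None,fx=6,fy=6,interpolation=cv2.INTER_CUBIC))
E
```

```text
t: 6.65
tcp_pos: [495.2, 92.4, 127.6]
eef_rot: [0.707, -0.024, 0.023, -0.707]
ft_force: [-0.7, -0.5, 5.2]
gripper_width: 84.8
[495.22423504  92.41778139 127.55356911] [-0.71061274 -0.45979244  5.19405987]
```

View pics/side5.png

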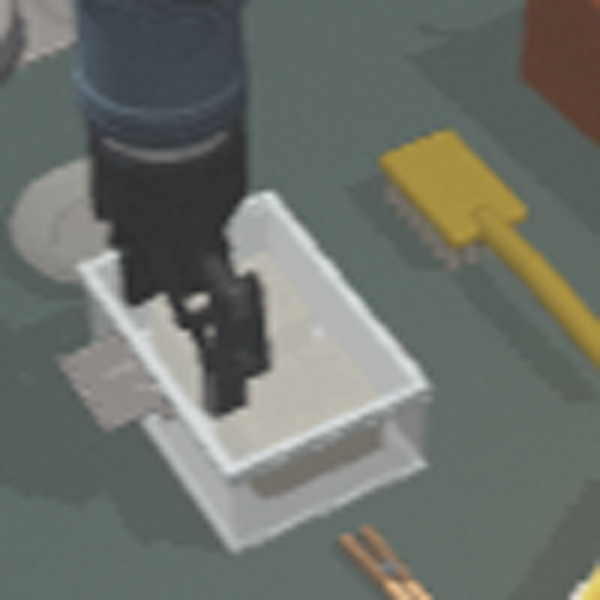

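Contact came at the expected height with 5 N, so the lid is down on its stop. I press a touch more, rise, move in front, and close the fingers.

```bash
python3 -m crank '[[[8.5,0,0.15,0,0],[8.5,0,0.15,0,0],[8.5,0,-1.5,0,0],[8.5,0,-4,0,0],[0,0,-6,0,0],[0,-4,-6,0,0],[0,-6.6,-6,0,0],[0,-6.6,-6,0,0]]]'
python3 - <<'E'
from h import *
s=sense();print(s["tcp_pos"],s["ft_force"],s["gripper_width"]);d=snapshot("wrist")
cv2.imwrite("pics/wrist6.png",d["color"][:,:,::-1])
d=snapshot("side")
cv2.imwrite("pics/side6.png",cv2.resize(d["color"][160:260,220:320,::-1],None,fx=6,fy=6,interpolation=cv2.INTER_CUBIC))
E
```

```text
t: 7.7
tcp_pos: [428.3, 97.0, 187.9]
eef_rot: [0.707, -0.023, 0.023, -0.707]
ft_force: [0.1, -0.2, -0.2]
gripper_width: 11.6
[428.30863142  97.00635765 187.93904519] [ 0.07915637 -0.19369795 -0.21439081] 11.641441270516482
```

View pics/wrist6.png

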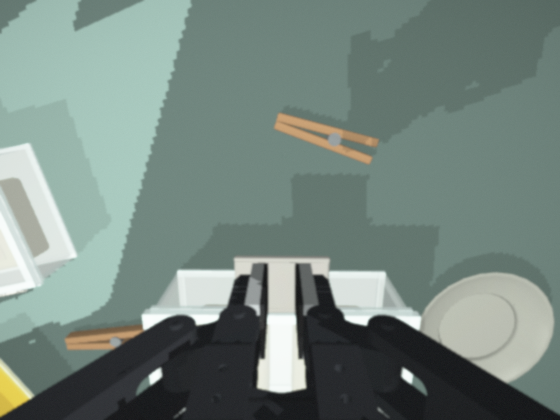

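View pics/side6.png

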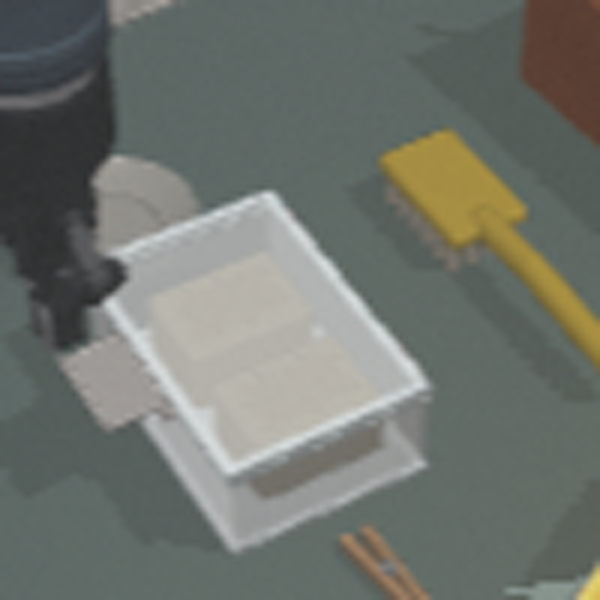

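Run:
```python
from h import *
np.set_printoptions(precision=1,suppress=True)
s=sense();c=wcam(s["tcp_pos"],s["eef_rot"],snapshot("wrist"))
X=ray(c,[(235,258),(329,258),(143,312),(420,312)],69)
print(X)
for x in X:
    a,b=x[0]-590.9,x[1]-86.1;print("u",a*.998-b*.067,"v",a*.067+b*.998)
S=ray(cam("side"),np.array([(65,362),(108,428),(232,473),(103,292)])/6+[219.6,159.6],69)
for x in S:
    a,b=x[0]-590.9,x[1]-86.1;print("side u",a*.998-b*.067,"v",a*.067+b*.998)
```

```text
[[437.5  69.   69. ]
 [441.1 123.8  69. ]
 [469.5   9.   69. ]
 [480.7 178.6  69. ]]
u -151.9949188657152 v -27.32209461824859
u -152.05481249602533 v 27.606773637844224
u -115.9736286484142 v -85.10388708467147
u -116.15858407654848 v 84.90614172853296
side u -151.84027865515228 v 24.756541170425024
side u -152.86538424138817 v -27.06533954018102
side u -113.34689352025286 v -84.63546863543924
side u -112.44933141638616 v 60.31278880488445
```

Lid and clip widths check out at 170 and 55 mm, and the clip is centred under the fingers. Next I push the clip down along its arc.

```bash
python3 -m crank '[[[0,0.6,1.5,0,0],[0,0.6,3.0,0,0],[0,0.6,4.0,0,0],[0,0.6,4.4,0,0],[0,0.55,5.0,0,0],[0,0.55,5.5,0,0],[0,0.7,6.0,0,0],[0,0.9,6.5,0,0]]]'
python3 - <<'E'
from h import *
s=sense();print(s["tcp_pos"],s["ft_force"],s["gripper_width"]);d=snapshot("wrist")
cv2.imwrite("pics/wrist7.png",d["color"][:,:,::-1])
d=snapshot("side")
cv2.imwrite("pics/side7.png",cv2.resize(d["color"][160:260,220:320,::-1],None,fx=6,fy=6,interpolation=cv2.INTER_CUBIC))
E
```

```text
t: 8.9
tcp_pos: [439.7, 96.0, 123.0]
eef_rot: [0.707, -0.023, 0.023, -0.707]
ft_force: [-0.5, -0.5, 2.1]
gripper_width: 0.4
[439.73782512  95.98524569 122.96216028] [-0.5466567  -0.47989861  2.14923884] 0.37709212337395814
```

View pics/wrist7.png

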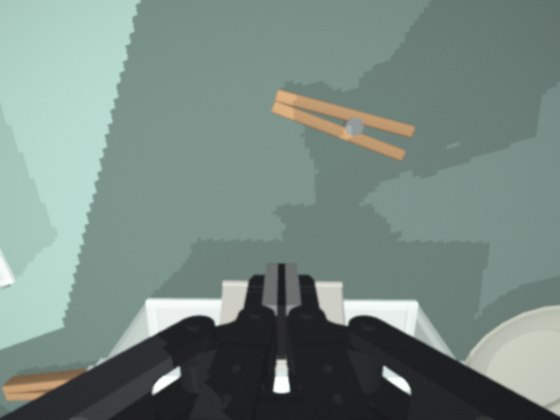

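View pics/side7.png

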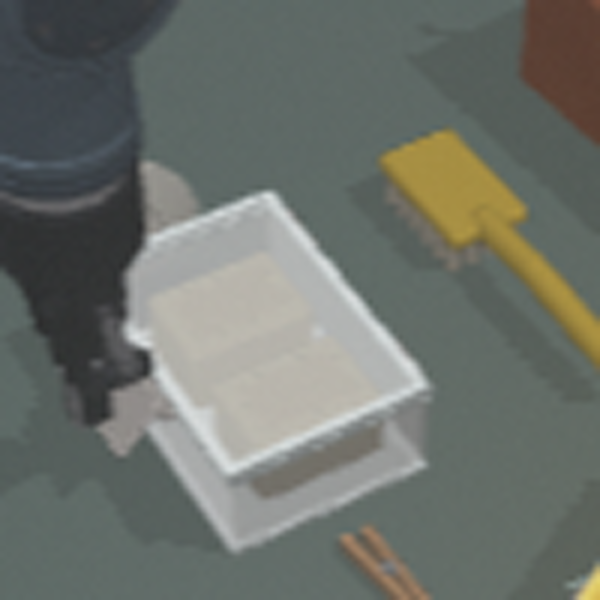

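```bash
python3 -m crank '[[[0,0.1,0.3,0,0],[0,0.2,0.6,0,0],[0,0.35,0.8,0,0],[0,0.5,0.9,0,0],[0,0.7,1.0,0,0],[0,0.85,1.1,0,0],[0,1.0,1.2,0,0],[0,1.0,1.2,0,0]]]'
python3 - <<'E'
from h import *
s=sense();print(s["tcp_pos"],s["ft_force"],s["gripper_width"])
d=snapshot("side")
cv2.imwrite("pics/side8.png",cv2.resize(d["color"][160:260,220:320,::-1],None,fx=6,fy=6,interpolation=cv2.INTER_CUBIC))
E
```

```text
t: 10.0
tcp_pos: [450.0, 95.3, 110.8]
eef_rot: [0.707, -0.023, 0.023, -0.707]
ft_force: [0.3, -0.4, 0.3]
gripper_width: -0.2
[449.96415649  95.26735011 110.78567144] [ 0.25180935 -0.37963682  0.31531955] -0.19952190553658616
```

View pics/side8.png

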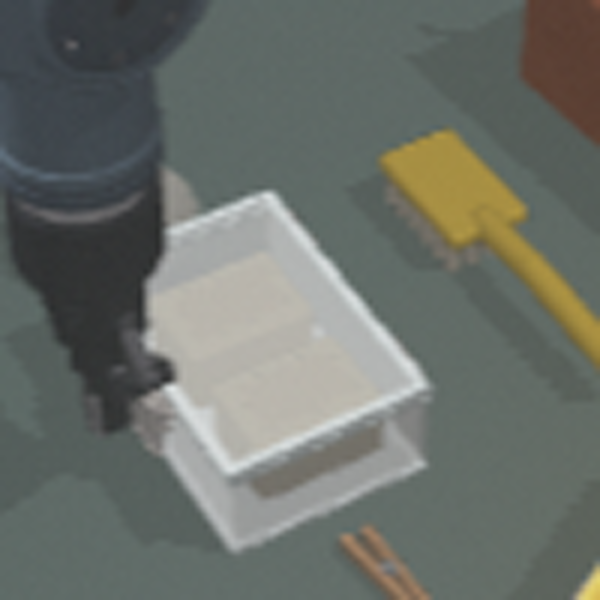

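The force has dropped to zero, so the clip has probably snapped. I back straight out to the front, rise, and look.

```bash
python3 -m crank '[[[0,-1,0,0,0],[0,-3,0,0,0],[0,-5,-2,0,0],[0,-7,-6,0,0],[0,-9,-11,0,0],[0,-11,-16,0,0],[0,-13,-20,0,0],[0,-13,-20,0,0]]]'
python3 - <<'E'
from h import *
s=sense();print(s["tcp_pos"],s["ft_force"])
d=snapshot("wrist");cv2.imwrite("pics/wrist9.png",d["color"][:,:,::-1])
d=snapshot("side")
cv2.imwrite("pics/side9.png",cv2.resize(d["color"][160:260,220:320,::-1],None,fx=6,fy=6,interpolation=cv2.INTER_CUBIC))
d=snapshot("top")
cv2.imwrite("pics/top9.png",cv2.resize(d["color"][165:255,180:300,::-1],None,fx=6,fy=6,interpolation=cv2.INTER_CUBIC))
E
```

```text
t: 11.05
tcp_pos: [320.2, 104.1, 313.7]
eef_rot: [0.707, -0.02, 0.026, -0.707]
ft_force: [0.0, 0.1, -0.8]
gripper_width: -0.0
[320.15647447 104.13686128 313.67058289] [ 0.04514818  0.1259199  -0.79767497]
```

View pics/side9.png

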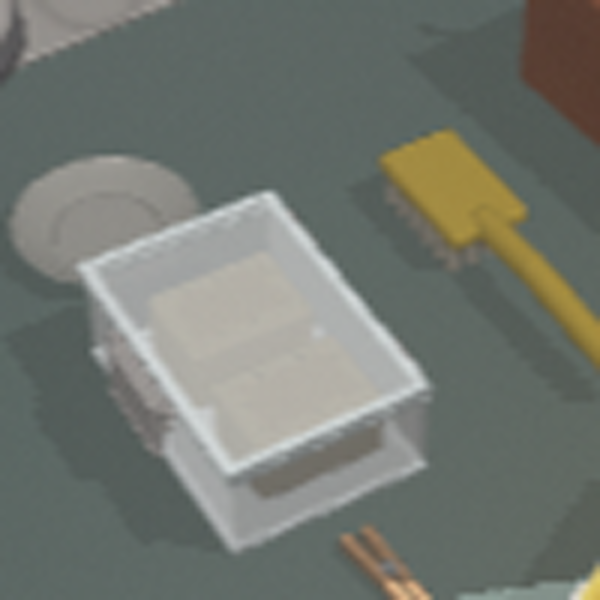

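View pics/top9.png

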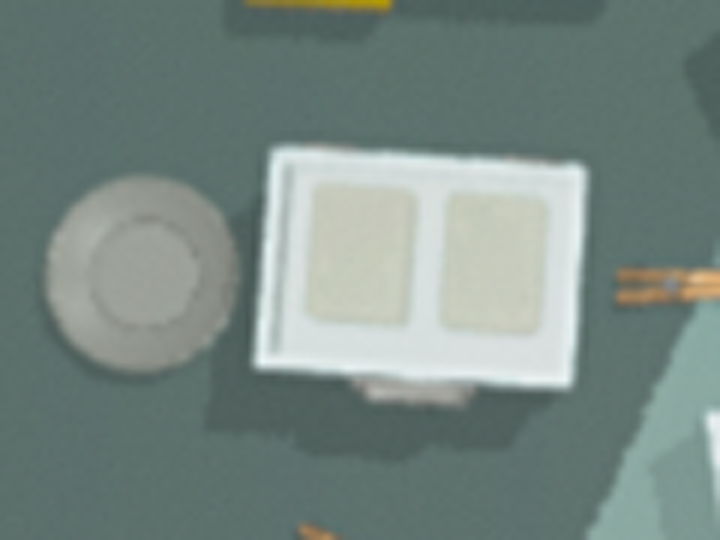

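View pics/wrist9.png

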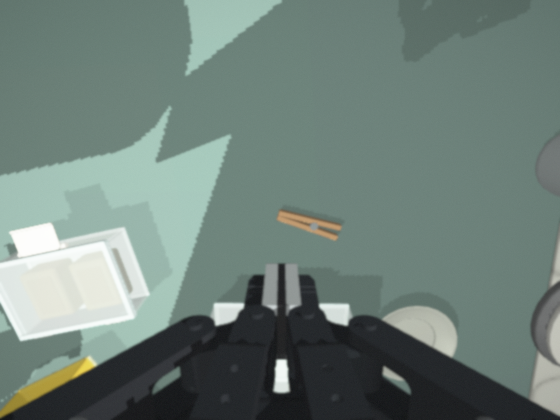

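Run:
```python
from h import *
s=cam("side");t=cam("top")
K=lambda d:np.array([[d["fx"],0,d["cx"]],[0,d["fy"],d["cy"]],[0,0,1]])
def pr(d,P):return cv2.projectPoints(np.array(P,float),cv2.Rodrigues(d["R"])[0],np.array(d["t"]),K(d),np.array(d["dist_coeffs"]))[0].reshape(-1,2)
H=np.array([592,86.1]);ux=np.array([.998,-.067]);uy=np.array([.067,.998])
for phi in (1.2,1.35,1.5):
  f=phi-.0
  P=[]
  for v in(-28,28):
    f=phi+ (1.5708-1.5)
    u=-122.5-34*np.cos(f)-7*np.sin(f);z=64-34*np.sin(f)+7*np.cos(f)
    P.append([*(H+u*ux+v*uy),z])
  print(phi,((pr(s,P)-[219.6,159.6])*6).round(0).tolist(),((pr(t,P)-[179.6,164.6])*6).round(0).tolist())
L=[[*(H-118*ux+v*uy),68] for v in(-84,84)];print(((pr(s,L)-[219.6,159.6])*6).round(),((pr(t,L)-[179.6,164.6])*6).round())
im=s["color"][205:245,225:265,::-1];cv2.imwrite("pics/z.png",cv2.resize(im,None,fx=14,fy=14,interpolation=cv2.INTER_CUBIC))
```

```text
1.2 [[139.0, 463.0], [91.0, 394.0]] [[465.0, 420.0], [364.0, 414.0]]
1.35 [[148.0, 462.0], [100.0, 393.0]] [[466.0, 411.0], [365.0, 405.0]]
1.5 [[157.0, 461.0], [108.0, 391.0]] [[467.0, 402.0], [366.0, 396.0]]
[[225. 476.]
 [ 76. 269.]] [[568. 385.]
 [257. 366.]]
```

View pics/z.png

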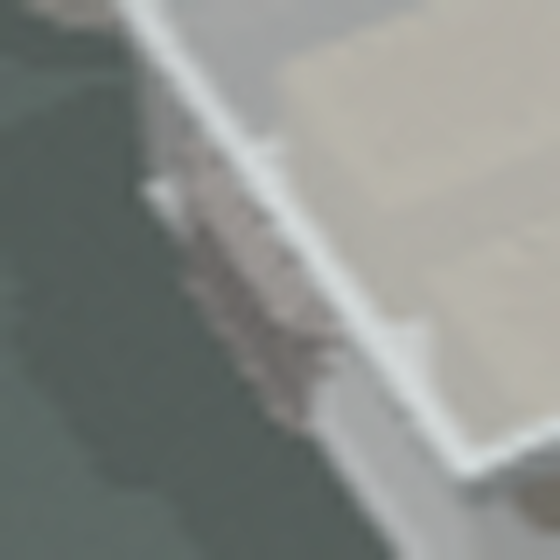

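```bash
python3 -c "
from rig import close_job
print(close_job())"
```

```text
the job is handed in; nothing more can be done
None
```

The soap box is shut and its clip is fastened. I handed the job in at about 11 s, with the arm clear of everything.

- **Lid:** I pushed it over with the open fingers on either side of the clip. It reached its stop with the fingertips at about 68 mm, the expected shut height. I read 5 N down there, then pressed about 1.5 mm further without taking a reading.
- **Clip:** I pushed it round with the closed fingertips at about 2 N. The force fell to about 0 when it snapped. Afterwards its free edge matched the 1.5 rad (fastened) position to within a pixel or two in the side and top views; at 1.2 rad it would have been about 20 pixels off in the enlarged crops.
- **Box and surroundings:** The box's corners are at the same pixels as before. The saucer, brush and the peg beside the box have not moved in the before-and-after views. I did not re-check the other things one by one, but the arm never came near them.
- **One small disagreement:** With the lid shut, the lid and clip edges measured 2 to 4 mm nearer the hinge than the given sizes. This is about the calibration error, and I allowed for it in the clip push.

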